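# Slide the graphite cover disc home in the mould ring

## Robot

A 7-joint arm with a two-finger parallel gripper is mounted at the origin on the work surface. World frame = base frame: x ahead of the robot, y to its left, z up, the work surface at z = 0. Lengths are in mm, angles in rad, forces in N, time in s.
With the tool pointing down it reaches from about 400 to 875 mm from the base axis. Payload 19.3 kg.
Tool frame: the origin (TCP) lies midway between the tips of the shut fingers; the grasp point (between the pads) lies 19 mm behind it (manip.grasp_offset is the distance from the TCP to the grasp point, in mm); x points along the fingers, y is the direction in which the jaws open and shut, and the axes are right-handed (so a half turn about x gives the same grasp; the last joint's range is limited). The gripper opens to 85 mm and grips with 20 to 120 N. Pads are 22 mm wide; open, the fingers measure 114 mm over their backs; the gripper's body (76 mm by 85 mm) begins 54 mm behind the grasp point. The pads swing forward as they close: fully open they stand 13 mm farther back than shut.
Start: joints at [1.2, 0.521, -0.036, 1.599, 0.021, 1.021, -0.113], TCP at [185.15, -596.937, 231.291] pointing down, gripper open.
Joint ranges: [-2.91, 2.91], [-0.3, 2.13], [-1.5, 1.42], [0.17, 2.43], [-1.26, 4.41], [0.16, 1.93], [-2.52, 2.52]. Speed limits (rad/s): [1.89, 1.89, 2.39, 2.39, 3.01, 3.01, 3.01].

## Interface

Orientations are given as a rotation vector (axis times angle).
In Python, from workcell import manip gives the robot as it stands.
- The arm moves only by the tool send_rows, never from a script. Its argument "increments" is a list of rows, each an object of numbers: "dx", "dy", "dz": the shift along the tool's x, y, z normalised to -1 to 1, where 1 is 0.06 m; "wx", "wy", "wz": the turn, a rotation vector about the tool's x, y, z normalised to -1 to 1, where 1 is 90 degrees; "fingers": the closure, from -1 (fully open) to 1 (shut), so that 0 is half open. In form: [{"dx": .., "dy": .., "dz": .., "wx": .., "wy": .., "wz": .., "fingers": ..}, ...]. A call has 1 to 8 rows; each row shifts and turns the commanded pose from where the row before left it, along the tool's axes as they then stand; what a row does not reach is not made up. A row lasts 1/8 s, in which the tool goes at most 62.5 mm and 10.7 degrees, less where a joint would pass 70% of its speed; a pose out of reach is approached as far as the arm can. A call with a number of a shift or a turn outside -1 to 1 is refused whole. A call with a gripper value outside its range is refused whole. The fingers move at their own pace and stop on an object; "newtons" is the grip in N (left out, the last holds). Time passes only in rows, so rows that do not move let the fingers close. It gives the time, the measured TCP pose, the force and the opening at its end, in the units of the state.
- manip.get_obs(): the state, without advancing time (a new reading comes with each control period).
- manip.get_image(name): name is "scene" or "top" or "wrist"; returns a dict with "pixels" (384x512x3 uint8, red, green, blue), "fx", "fy", "cx", "cy" (pixels), "dist" ([k1, k2, p1, p2, k3] as OpenCV has them; the pictures are not rectified), "position" and "orientation" of the camera in the world; the wrist camera has in their place "hand_eye" (4x4, takes a point from camera to tool coordinates, whose origin is the TCP and whose axes are the tool frame's). Camera axes: x right, y down, z forward; pixel columns grow to the right and rows downward; lengths in mm; the calibration is good to about 2 mm. A picture is of the moment at which its call begins: read the wrist's pose just before it. There is no depth.
- manip.job_done(): hands the job in, once; it reports no verdict.
The state is a dict: "clock": time; "joint_pos": joint angles; "dq": joint speeds; "effort": joint torques, N m; "eef_pos": TCP position; "ee_rot": TCP orientation; "wrist_force": force on the tool from outside, world axes, zero at the start; "ft_torque": the same for the moment, N m; "grip_width": opening from 0.0 (shut) to 1.0 (fully open).
Only numpy, scipy, OpenCV 4.12 (cv2) and the standard library are available. Lean on these libraries where they do the work, as an engineer would, in place of code of your own. Each camera call takes 0.05 s, during which the arm holds its last target. There are 200 camera calls.

## Task

Close the mould: take the larger graphite disc from the pale tile, lay it flat on the ring's face well to one side of the mouth, and slide it over the face, without lifting it, until it drops fully home and flat in the shallow recess around the mouth, then let go. Graphite chips, so press gently, and leave the smaller disc, the jar, the crucible and the spatula where they are.

Things in the scene. Friction and masses are not known exactly. Their poses are not given: they have to be found in the camera images.
- mould: Fixed mould: round dark steel flange, 220 mm across, 20 mm high, with a 14 mm high lug at +x reaching 145 mm from the centre. On it a grey graphite ring, 172 mm across, 26 mm high, flat face 46 mm above the bench; in its middle the mouth: a round recess 52.6 mm across, 5 mm deep, around a 30 mm bore. Origin: centre of the flange's underside, z up
- mouth (a point): Point above the flange's centre at the height of the ring's face (46 mm above the bench); moves with mould. The ring was bolted down off-centre: the true centre of the recess lies up to 6 mm from this point along each of the flange's x and y axes, differently every time and not in any reading; it stays put during the work
- disc: The cover disc: plain dark grey graphite, round, 50 mm across, 14 mm thick, about 45 g, lying flat on the tile. Origin at the centre of its underside, z up. It has 1.3 mm of room all round in the recess and then stands 9 mm proud of the face
- small_disc: Bystander: a smaller graphite disc, 34 mm across, 14 mm thick, lying on the same tile about 100 mm (centre to centre) from the cover disc; the two may be either way round. Origin at the centre of its underside
- tile: Pale ceramic setter tile, fixed, 120 x 220 x 12 mm, long along its y; its top is 12 mm above the bench. Origin at the centre of its underside
- jar: Bystander: jar with a white cap, 60 mm across, 66 mm high. Origin at the centre of its underside
- crucible: Bystander: white porcelain crucible, 52 mm across, 40 mm high. Origin at the centre of its underside
- spatula: Bystander: steel spatula, 200 mm long, lying flat on the bench
There are look-alikes about, which are no part of the job. Leave any blue, green or yellow look-alike of the disc alone.

How it is judged (in metres and radians):
On the way:
1. the disc lies flat on the ring's face, to one side of the mouth (its centre more than 35 mm from the flange's centre) (horizontal distance between disc and mouth between 0.035 and 0.075 m and z of disc in the frame of mouth between -0.002 and 0.002 m and angle between disc's own z axis and vertical below 0.08 rad and contact force between disc and mould above 0.1 N), for 0.1 s.
At the end, for the whole second after the job is handed in: The disc lies in the recess, its underside at least 3.8 mm below the ring's face, within 13 mm of the flange's centre and tilted less than 0.04 rad, at rest and released (z of disc in the frame of mouth between -0.007 and -0.0038 m and horizontal distance between disc and mouth below 0.013 m and angle between disc's own z axis and vertical below 0.04 rad and linear speed of disc below 0.01 m/s); the robot touches nothing.
It fails at once if the disc is pressed against the mould with more than 25 N (contact force between disc and mould above 25 N).
It fails at once if the robot presses on the mould with more than 25 N (contact force between the arm and mould above 25 N).
It fails at once if the disc is carried over the mouth instead of slid (underside more than 6 mm above the face with its centre within 30 mm of the flange's centre) (horizontal distance between disc and mouth below 0.03 m and z of disc in the frame of mouth above 0.006 m).
It fails at once if a bystander is moved by more than 15 mm (distance of any of small_disc, jar, crucible, spatula from where it was at the start of the episode above 0.015 m).
It also fails if it takes over 72 s, if anything falls off the work surface, if the arm or the gripper's body presses on something with over 40 N, if the wrist force passes 120 N, or if a joint passes its speed limit or range.

## Working session

There is one attempt and no reset: what is moved stays moved. The work goes in short steps, Python scripts to look and compute and a tool call to move; the robot and the scene stay as the last step left them, time stands still between calls to the robot, and variables do not carry over. Pictures are saved under pics/ and viewed, about 8 in all and at most 12, crops included, and the job is handed in when it is done.

Besides the shell and the picture viewer there is one more tool, called after "Call:" as a command line: name --argument value ..., lists and objects as JSON in quotes. send_rows: Moves the arm, as the interface text tells. Scaled input: -1 to 1 covers 0.06 m each way for a shift and 90 degrees each way for a turn. Its arguments: {"type":"object","properties":{"increments":{"type":"array"},"newtons":{"type":"number"}},"required":["increments"]}

```bash
mkdir -p pics; ls; cat > h.py <<'E'
import numpy as np, cv2
from scipy.spatial.transform import Rotation as R
from workcell import manip
def cam(name):
    o=manip.get_obs(); im=manip.get_image(name)
    K=np.array([[im['fx'],0,im['cx']],[0,im['fy'],im['cy']],[0,0,1.]])
    if 'hand_eye' in im:
        H=np.array(im['hand_eye']); T=np.eye(4); T[:3,:3]=R.from_rotvec(o['ee_rot']).as_matrix(); T[:3,3]=o['eef_pos']; M=T@H
    else:
        M=np.eye(4); q=np.array(im['orientation']); M[:3,:3]=q if q.shape==(3,3) else (R.from_rotvec(q) if q.size==3 else R.from_quat(q)).as_matrix(); M[:3,3]=im['position']
    return np.array(im['pixels']),K,np.array(im['dist'],float),M
def ray(px,K,D,M,z):
    p=cv2.undistortPoints(np.array(px,float).reshape(-1,1,2),K,D).reshape(-1,2)
    d=np.c_[p,np.ones(len(p))]@M[:3,:3].T
    return M[:3,3]+d*((z-M[2,3])/d[:,2])[:,None]
def save(n,p): cv2.imwrite('pics/'+n,p[...,::-1])
E
python3 - <<'E'
from h import *
o=manip.get_obs(); print(o)
im=manip.get_image('top'); print({k:v for k,v in im.items() if k!='pixels'})
a=cam('top'); b=cam('scene'); print(a[3],b[3])
save('t0.png',a[0]); save('s0.png',b[0])
c=cam('wrist'); print(c[3]); save('w0.png',c[0])
E
```

```text
pics
{'clock': 0.0, 'joint_pos': array([ 1.19979306,  0.52200939, -0.03633356,  1.59999741,  0.0212148 ,
        1.02111079, -0.11282698]), 'dq': array([ 1.16117902e-03, -1.97130882e-04, -4.49981983e-05,  4.40023596e-04,
       -9.35845085e-04,  1.51369855e-03,  4.99020037e-04]), 'effort': array([-1.33719099e-03, -9.27122927e+01,  1.97983459e+00, -3.69930947e+01,
        1.78269582e-02,  8.31012876e-03, -1.05018030e-04]), 'eef_pos': array([ 185.04358223, -596.6253287 ,  230.73234773]), 'ee_rot': array([ 2.05974365,  0.3133174 , -2.06028632]), 'wrist_force': array([-0.13435795,  0.50691916,  0.13673306]), 'ft_torque': array([0.00080045, 0.03926814, 0.07578729]), 'grip_width': 0.998155784544981}
{'fx': 427.20270215405753, 'fy': 427.20270215405753, 'cx': 258.9346300357535, 'cy': 196.98762010408424, 'dist': array([-0.07138108,  0.        ,  0.        ,  0.        ,  0.        ]), 'position': array([ 376.50793776,  -16.02305253, 1176.47881515]), 'orientation': array([-2.13077052,  2.14171803, -0.18928287])}
[[-5.70809825e-03 -9.85665216e-01  1.68616428e-01  3.76507938e+02]
 [-9.99960102e-01  4.46760954e-03 -7.73532686e-03 -1.60230525e+01]
 [ 6.87113026e-03 -1.68653855e-01 -9.85651391e-01  1.17647882e+03]
 [ 0.00000000e+00  0.00000000e+00  0.00000000e+00  1.00000000e+00]] [[-5.69589886e-01  4.40053860e-01 -6.94204553e-01  1.22627519e+03]
 [ 8.21860456e-01  2.94016747e-01 -4.87954448e-01  4.23219974e+02]
 [-1.06184742e-02 -8.48473189e-01 -5.29131831e-01  5.55832530e+02]
 [ 0.00000000e+00  0.00000000e+00  0.00000000e+00  1.00000000e+00]]
[[ 2.95858506e-01 -9.19779476e-01 -2.57824476e-01  2.49487252e+02]
 [-9.55230996e-01 -2.85222648e-01 -7.86243308e-02 -5.75575025e+02]
 [-1.22033397e-03  2.69543608e-01 -9.62987411e-01  3.74957967e+02]
 [ 0.00000000e+00  0.00000000e+00  0.00000000e+00  1.00000000e+00]]
```

View pics/t0.png

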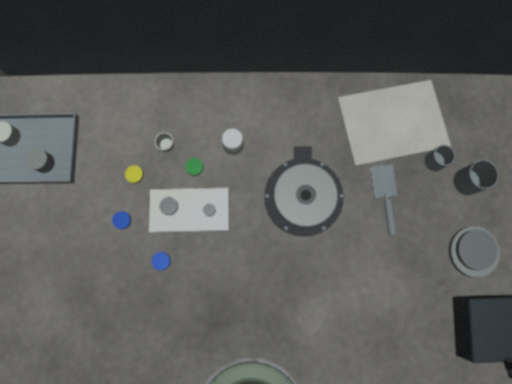

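View pics/s0.png

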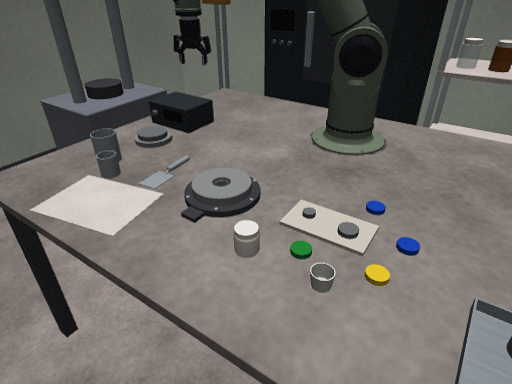

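The top view shows the tile at about (189,210). On it are a large grey disc at (169,206) and a small grey disc at (209,210).

Things that could be taken for the disc:
- the small disc, (209,210)
- two blue discs, (122,220) and (161,261)
- the yellow disc, (134,174)
- the green disc, (195,166)
- grey objects on the tray, (40,160), and the grey lid, (475,250)

I choose the larger grey disc on the tile, (169,206), and will check it in a close crop while measuring. The mould is at about (304,196), with its lug toward +x.

```bash
python3 - <<'E'
from h import *
p,K,D,M=cam('top')
save('c0.png',cv2.resize(p[120:280,90:360],None,fx=2.9,fy=2.9,interpolation=cv2.INTER_CUBIC))
g=cv2.cvtColor(p,cv2.COLOR_RGB2GRAY)
def blobs(mask,off,lo,z,n):
    c,_=cv2.findContours(mask.astype(np.uint8),cv2.RETR_LIST,cv2.CHAIN_APPROX_NONE)
    for k in c:
        if cv2.contourArea(k)>lo:
            (x,y),ax,an=cv2.fitEllipse(k); q=(x+off[0],y+off[1]); print(n,np.round(q,1),np.round(ax,1),ray(q,K,D,M,z)[0].round(1))
print(g[206,140:235]); print(g[196,258:350])
t=g[180:240,140:235]; blobs(t<160,(140,180),60,26,'disc')
t=g[150:245,255:350]; blobs(t>110,(255,150),60,46,'ring'); blobs(t<75,(255,150),30,46,'dark')
r=cv2.minAreaRect(np.argwhere(t>0)[:1].astype(np.float32))
tm=(g[180:240,140:235]>160).astype(np.uint8); c=max(cv2.findContours(tm,0,1)[0],key=cv2.contourArea)
bx=cv2.boxPoints(cv2.minAreaRect(c))+[140,180]; print(ray(bx,K,D,M,12).round(0))
E
```

```text
[112 114 111 109 112 111 110 108 113 138 171 182 182 180 180 182 182 182
 170 147 128 123 125 123 124 125 127 127 126 129 128 128 129 129 129 126
 120 118 148 173 183 181 183 184 183 181 183 182 184 183 185 181 183 184
 183 182 184 183 184 182 184 183 178 169 155 141 133 130 132 130 132 132
 137 144 154 171 181 185 184 184 184 183 182 183 183 182 184 172 143 114
 109 109 109 109 108]
[110 108 108 106 105  96  90  97 112 114  99  81  65  62  64  81 107 136
 147 152 152 153 149 151 149 151 151 150 151 151 151 150 151 150 150 151
 149 138 118 103  98  92  78  61  52  47  50  50  49  48  47  51  64  81
  92  94  98 114 133 144 146 147 147 146 147 145 147 145 145 148 148 148
 145 148 144 145 144 143 130  99  76  81 102 114 110 102 103 105 106 104
 106 106]
disc [209.1 209.7] [12.1 12.6] [538.7 110.6  26. ]
disc [168.5 205.9] [18.3 18.8] [549.8 221.7  26. ]
disc [188.4 209.5] [48.6 97.3] [539.6 167.2  26. ]
disc [187.  209.5] [ 68. 115.] [539.7 170.9  26. ]
ring [305.6 194. ] [19.5 19.8] [ 577.5 -150.6   46. ]
ring [305.5 194.7] [60.7 62.2] [ 575.7 -150.1   46. ]
ring [272.9 160.3] [19.6 36.8] [671.2 -63.5  46. ]
dark [305.4 194.5] [9.6 9.9] [ 576.  -149.9   46. ]
dark [332.6 179.3] [ 8.4 28.4] [ 617.6 -225.2   46. ]
dark [304.3 194.5] [72.5 77.5] [ 576.2 -147.2   46. ]
[[598. 283.  12.]
 [602.  63.  12.]
 [486.  60.  12.]
 [482. 276.  12.]]
```

View pics/c0.png

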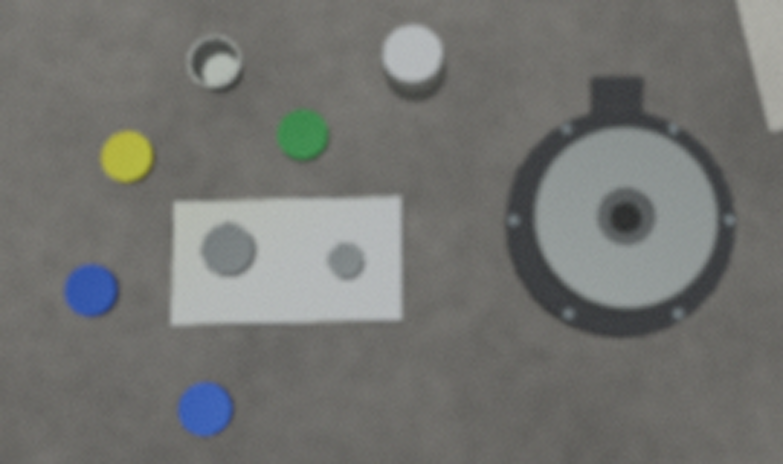

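Crop confirms the large plain grey disc on the left end of the tile, crop pixel (228,250). The recess is centred at crop pixel (626,217). I'll go over the mould first for a close look, then to the disc.

```bash
cat >> h.py <<'E'
def plan(x,y,z,jaw=None,n=None):
    """tool-frame rows to reach world target (tool down), jaw = yaw deg of tool y"""
    o=manip.get_obs(); A=R.from_rotvec(o['ee_rot']); p=np.array(o['eef_pos'])
    ty=A.as_matrix()[:,1]; cur=np.degrees(np.arctan2(ty[1],ty[0]))
    if jaw is None: jaw=cur
    c,s=np.cos(np.radians(jaw)),np.sin(np.radians(jaw))
    X=np.array([0,0,-1.]);Y=np.array([c,s,0]);B=R.from_matrix(np.c_[X,Y,np.cross(X,Y)])
    rv=(A.inv()*B).as_rotvec(degrees=True); d=np.array([x,y,z])-p
    k=n or int(max(np.ceil(np.abs(d).max()/50),np.ceil(np.abs(rv).max()/10),1))
    out=[]
    for i in range(k):
        t=(A*R.from_rotvec(rv*i/k,degrees=True)).as_matrix().T@(d/k)/60
        out.append(np.r_[t,rv/k/90].round(3).tolist())
    print('jaw',cur.round(1),'p',p.round(1),'clk',o['clock'],'k',k)
    for r in out: print(r)
E
python3 - <<'E'
from h import *
A=R.from_rotvec(manip.get_obs()['ee_rot']).as_matrix(); print(A.round(3)); print(np.array(manip.get_image('wrist')['hand_eye']).round(3))
plan(560,-150,230,90)
plan(560,-150,230,0)
E
```

```text
[[-0.     0.296 -0.955]
 [ 0.    -0.955 -0.296]
 [-1.    -0.     0.   ]]
[[   0.      -0.269    0.963 -144.091]
 [   1.      -0.      -0.      -1.228]
 [   0.       0.963    0.269  -67.786]
 [   0.       0.       0.       1.   ]]
jaw -72.8 p [ 185.1 -596.8  231.1] clk 0.3 k 17
[0.001, -0.31, -0.481, -0.106, -0.0, 0.0]
[0.001, -0.225, -0.526, -0.106, -0.0, 0.0]
[0.001, -0.135, -0.556, -0.106, -0.0, 0.0]
[0.001, -0.04, -0.57, -0.106, -0.0, 0.0]
[0.001, 0.055, -0.569, -0.106, -0.0, 0.0]
[0.001, 0.149, -0.552, -0.106, -0.0, 0.0]
[0.001, 0.239, -0.52, -0.106, -0.0, 0.0]
[0.001, 0.322, -0.473, -0.106, -0.0, 0.0]
[0.001, 0.396, -0.413, -0.106, -0.0, 0.0]
[0.001, 0.459, -0.341, -0.106, -0.0, 0.0]
[0.001, 0.509, -0.26, -0.106, -0.0, 0.0]
[0.001, 0.546, -0.172, -0.106, -0.0, 0.0]
[0.001, 0.566, -0.078, -0.106, -0.0, 0.0]
[0.001, 0.572, 0.017, -0.106, -0.0, 0.0]
[0.001, 0.561, 0.112, -0.106, -0.0, 0.0]
[0.001, 0.534, 0.203, -0.106, -0.0, 0.0]
[0.001, 0.493, 0.29, -0.106, -0.0, 0.0]
jaw -72.8 p [ 185.1 -596.8  231.1] clk 0.3 k 9
[0.002, -0.585, -0.908, -0.09, -0.0, 0.0]
[0.002, -0.451, -0.981, -0.09, -0.0, 0.0]
[0.002, -0.309, -1.035, -0.09, -0.0, 0.0]
[0.002, -0.16, -1.068, -0.09, -0.0, 0.0]
[0.002, -0.008, -1.08, -0.09, -0.0, 0.0]
[0.002, 0.144, -1.07, -0.09, -0.0, 0.0]
[0.002, 0.293, -1.04, -0.09, -0.0, 0.0]
[0.002, 0.436, -0.988, -0.09, -0.0, 0.0]
[0.002, 0.571, -0.917, -0.09, -0.0, 0.0]
```

Call:
send_rows --increments '[{"wx": 0.095},{"wx": 0.096,"dy": -0.2,"dz": -0.2},{"dy": -0.85,"dz": -0.7},{"dy": -0.85,"dz": -0.7},{"dy": -0.85,"dz": -0.7},{"dy": -0.85,"dz": -0.7},{"dy": -0.85,"dz": -0.7},{"dy": -0.85,"dz": -0.7}]'

```text
schema error: expected keys dx, dy, dz, wx, wy, wz, fingers
```

Call:
send_rows --increments '[{"dy": -0.85,"dz": -0.7},{"dy": -0.85,"dz": -0.7},{"dy": -0.4,"dz": -0.4},{}]'

```text
schema error: expected keys dx, dy, dz, wx, wy, wz, fingers
```

```bash
python3 - <<'E'
from h import *
o=manip.get_obs(); plan(550,222,110,-90)
c=cam('wrist'); print(o['wrist_force']); save('w1.png',c[0])
np.savez('w1.npz',p=c[0],K=c[1],D=c[2],M=c[3])
E
```

```text
jaw -72.8 p [ 185.1 -596.8  231.1] clk 0.3 k 17
[0.119, -0.661, -0.58, 0.011, 0.0, 0.0]
[0.119, -0.671, -0.568, 0.011, 0.0, 0.0]
[0.119, -0.681, -0.556, 0.011, 0.0, 0.0]
[0.119, -0.691, -0.544, 0.011, 0.0, 0.0]
[0.119, -0.7, -0.531, 0.011, 0.0, 0.0]
[0.119, -0.709, -0.519, 0.011, 0.0, 0.0]
[0.119, -0.718, -0.506, 0.011, 0.0, 0.0]
[0.119, -0.727, -0.493, 0.011, 0.0, 0.0]
[0.119, -0.736, -0.48, 0.011, 0.0, 0.0]
[0.119, -0.744, -0.467, 0.011, 0.0, 0.0]
[0.119, -0.752, -0.454, 0.011, 0.0, 0.0]
[0.119, -0.76, -0.441, 0.011, 0.0, 0.0]
[0.119, -0.768, -0.427, 0.011, 0.0, 0.0]
[0.119, -0.775, -0.414, 0.011, 0.0, 0.0]
[0.119, -0.783, -0.4, 0.011, 0.0, 0.0]
[0.119, -0.79, -0.386, 0.011, 0.0, 0.0]
[0.119, -0.796, -0.372, 0.011, 0.0, 0.0]
[0.18470591 0.35568138 0.2658372 ]
```

View pics/w1.png

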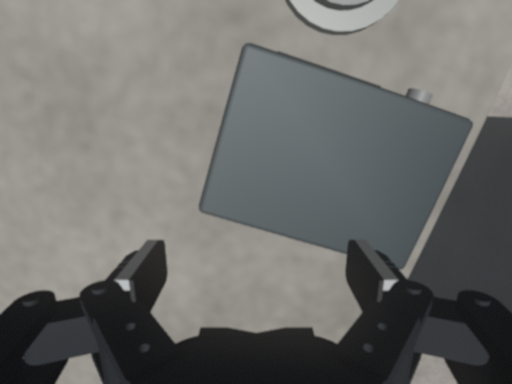

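The moves were refused because every key is required. This picture (4 viewed so far) is still from the start pose: a box with the open fingers at the bottom. I'll resend with full keys.

Call:
send_rows --increments '[{"dx": 0,"dy": 0,"dz": 0,"wx": 0.095,"wy": 0,"wz": 0,"fingers": -1},{"dx": 0,"dy": -0.2,"dz": -0.2,"wx": 0.096,"wy": 0,"wz": 0,"fingers": -1},{"dx": 0,"dy": -0.85,"dz": -0.7,"wx": 0,"wy": 0,"wz": 0,"fingers": -1},{"dx": 0,"dy": -0.85,"dz": -0.7,"wx": 0,"wy": 0,"wz": 0,"fingers": -1},{"dx": 0,"dy": -0.85,"dz": -0.7,"wx": 0,"wy": 0,"wz": 0,"fingers": -1},{"dx": 0,"dy": -0.85,"dz": -0.7,"wx": 0,"wy": 0,"wz": 0,"fingers": -1},{"dx": 0,"dy": -0.85,"dz": -0.7,"wx": 0,"wy": 0,"wz": 0,"fingers": -1},{"dx": 0,"dy": -0.85,"dz": -0.7,"wx": 0,"wy": 0,"wz": 0,"fingers": -1}]'

```text
clock: 1.35
eef_pos: [434.5, -292.0, 231.6]
ee_rot: [2.222, 0.0, -2.22]
wrist_force: [0.6, -0.8, -0.4]
grip_width: 0.998
```

Call:
send_rows --increments '[{"dx": 0,"dy": -0.85,"dz": -0.7,"wx": 0,"wy": 0,"wz": 0,"fingers": -1},{"dx": 0,"dy": -0.85,"dz": -0.7,"wx": 0,"wy": 0,"wz": 0,"fingers": -1},{"dx": 0,"dy": -0.4,"dz": -0.3,"wx": 0,"wy": 0,"wz": 0,"fingers": -1},{"dx": 0,"dy": 0,"dz": 0,"wx": 0,"wy": 0,"wz": 0,"fingers": -1}]'

```text
clock: 1.85
eef_pos: [531.9, -170.7, 231.1]
ee_rot: [2.22, 0.006, -2.219]
wrist_force: [-1.5, -0.7, 0.1]
grip_width: 1.0
```

```bash
python3 - <<'E'
from h import *
o=manip.get_obs(); plan(550,222,110,-90)
c=cam('wrist'); print(o['wrist_force']); save('w2.png',c[0])
np.savez('w1.npz',p=c[0],K=c[1],D=c[2],M=c[3])
E
```

```text
jaw -89.7 p [ 531.9 -170.7  231.1] clk 1.85 k 8
[0.253, -0.818, -0.041, 0.0, -0.0, 0.0]
[0.253, -0.818, -0.041, 0.0, -0.0, 0.0]
[0.253, -0.818, -0.04, 0.0, -0.0, 0.0]
[0.253, -0.818, -0.04, 0.0, -0.0, 0.0]
[0.253, -0.818, -0.04, 0.0, -0.0, 0.0]
[0.253, -0.818, -0.039, 0.0, -0.0, 0.0]
[0.252, -0.818, -0.039, 0.0, -0.0, 0.0]
[0.252, -0.818, -0.038, 0.0, -0.0, 0.0]
[-1.49948704 -0.68653797  0.07657769]
```

View pics/w2.png

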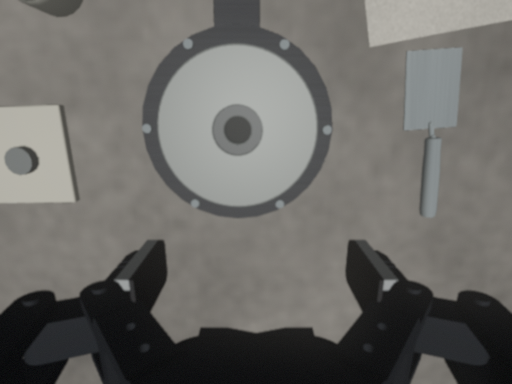

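The wrist view shows the mould centred at about (237,125), with the recess at (237,130), radius about 25 px. The small disc is at (20,160). I'll measure the recess from this picture while moving to the disc.

```bash
cat > meas.py <<'E'
from h import *
def fit(pts):
    A=np.c_[2*pts[:,:2],np.ones(len(pts))]; s=np.linalg.lstsq(A,(pts[:,:2]**2).sum(1),rcond=None)[0]
    return s[:2].round(1),round(float(np.sqrt(s[2]+s[0]**2+s[1]**2)),1)
def edges(g,c0,r0,r1,K,D,M,z,sign,n=90):
    """strongest radial grey step between r0..r1 px about c0 -> circle in world at z"""
    P=[];g=cv2.GaussianBlur(g,(0,0),1).astype(np.float32)
    rr=np.arange(r0,r1,.25)
    for a in np.linspace(0,2*np.pi,n,endpoint=False):
        x=(c0[0]+rr*np.cos(a)).astype(np.float32);y=(c0[1]+rr*np.sin(a)).astype(np.float32)
        v=cv2.remap(g,x[None],y[None],cv2.INTER_LINEAR)[0]; i=np.argmax(np.gradient(v)*sign); P.append((x[i],y[i]))
    W=ray(P,K,D,M,z)
    for _ in range(3):
        c,r=fit(W); e=abs(np.hypot(*(W[:,:2]-c).T)-r); W=W[e<=max(2*np.median(e),.4)]
    return c,r,len(W)
E
python3 - <<'E'
from meas import *
d=np.load('w1.npz');K,D,M=d['K'],d['D'],d['M'];g=cv2.cvtColor(d['p'],cv2.COLOR_RGB2GRAY)
for n,r0,r1,z,s in(('recess',19,32,46,1),('bore',9,18,41,1),('ring',70,87,46,-1),('flange',86,102,20,1)): print(n,edges(g,(237,130 if r0<60 else 125),r0,r1,K,D,M,z,s))
E
```

```text
recess (array([ 575.7, -148.8]), 27.3, 75)
bore (array([ 575.8, -148.8]), 14.9, 66)
ring (array([ 575.7, -148.9]), 85.2, 73)
flange (array([ 576.1, -147. ]), 109.3, 56)
```

Call:
send_rows --increments '[{"dx": 0,"dy": -0.9,"dz": -0.03,"wx": 0,"wy": 0,"wz": 0,"fingers": -1},{"dx": 0,"dy": -0.9,"dz": -0.03,"wx": 0,"wy": 0,"wz": 0,"fingers": -1},{"dx": 0,"dy": -0.9,"dz": -0.03,"wx": 0,"wy": 0,"wz": 0,"fingers": -1},{"dx": 0,"dy": -0.9,"dz": 0,"wx": 0,"wy": 0,"wz": 0,"fingers": -1},{"dx": 0,"dy": -0.9,"dz": 0,"wx": 0,"wy": 0,"wz": 0,"fingers": -1},{"dx": 0,"dy": -0.9,"dz": 0,"wx": 0,"wy": 0,"wz": 0,"fingers": -1},{"dx": 0.1,"dy": -0.9,"dz": 0,"wx": 0,"wy": 0,"wz": 0,"fingers": -1},{"dx": 0.1,"dy": -0.2,"dz": 0,"wx": 0,"wy": 0,"wz": 0,"fingers": -1}]'

```text
clock: 2.9
eef_pos: [535.4, 219.2, 219.1]
ee_rot: [2.22, 0.005, -2.22]
wrist_force: [-0.2, 0.9, -0.2]
grip_width: 0.999
```

Call:
send_rows --increments '[{"dx": 0,"dy": 0,"dz": 0,"wx": 0,"wy": 0,"wz": 0,"fingers": -0.8},{"dx": 0,"dy": 0,"dz": 0,"wx": 0,"wy": 0,"wz": 0,"fingers": -0.8}]'

```text
clock: 3.15
eef_pos: [536.4, 214.7, 219.5]
ee_rot: [-2.221, 0.003, 2.221]
wrist_force: [-0.1, -0.2, -0.1]
grip_width: 0.902
```

```bash
python3 - <<'E'
from meas import *
c=cam('wrist');p,K,D,M=c; save('w3.png',p); o=manip.get_obs();print(o['eef_pos'],o['grip_width'],o['clock'],manip.grasp_offset)
q=np.array([[550,222,26.]]); u=cv2.projectPoints(q,cv2.Rodrigues(M[:3,:3].T)[0],-M[:3,:3].T@M[:3,3],K,D)[0].ravel(); print(u)
g=cv2.cvtColor(p,cv2.COLOR_RGB2GRAY); print(edges(g,u,15,35,K,D,M,26,1))
plan(550,222,18,-90)
E
```

```text
[536.38383413 214.88603963 219.60420851] 0.8988726291106851 3.2 18.700000000000003
[250.28929804 157.10704037]
(array([550.6, 224.7]), 25.2, 63)
jaw -90.1 p [536.4 214.9 219.6] clk 3.2 k 5
[0.672, -0.024, -0.045, -0.0, -0.0, -0.0]
[0.672, -0.024, -0.045, -0.0, -0.0, -0.0]
[0.672, -0.024, -0.045, -0.0, -0.0, -0.0]
[0.672, -0.024, -0.045, -0.0, -0.0, -0.0]
[0.672, -0.024, -0.045, -0.0, -0.0, -0.0]
```

View pics/w3.png

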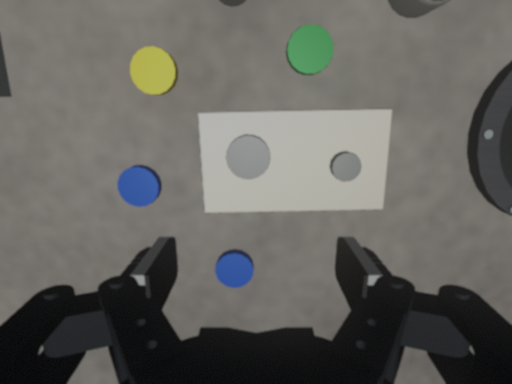

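The disc is at pixel (249,157), i.e. world (550.6, 224.7). The small disc is at (346,166), clear of the fingers. Descending now.

Call:
send_rows --increments '[{"dx": 0.6,"dy": -0.04,"dz": -0.06,"wx": 0,"wy": 0,"wz": 0,"fingers": -0.8},{"dx": 0.6,"dy": -0.04,"dz": -0.06,"wx": 0,"wy": 0,"wz": 0,"fingers": -0.8},{"dx": 0.6,"dy": -0.04,"dz": -0.06,"wx": 0,"wy": 0,"wz": 0,"fingers": -0.8},{"dx": 0.6,"dy": -0.04,"dz": -0.06,"wx": 0,"wy": 0,"wz": 0,"fingers": -0.8},{"dx": 0.5,"dy": 0,"dz": 0,"wx": 0,"wy": 0,"wz": 0,"fingers": -0.8},{"dx": 0,"dy": 0,"dz": 0,"wx": 0,"wy": 0,"wz": 0,"fingers": -0.8},{"dx": 0,"dy": 0,"dz": 0,"wx": 0,"wy": 0,"wz": 0,"fingers": -0.8}]'

```text
clock: 4.08
eef_pos: [551.0, 226.1, 46.6]
ee_rot: [-2.223, -0.0, 2.22]
wrist_force: [0.3, 0.1, 0.5]
grip_width: 0.898
```

```bash
python3 - <<'E'
from meas import *
c=cam('wrist');p,K,D,M=c; save('w4.png',p); o=manip.get_obs();print(o['eef_pos'],o['wrist_force'],o['grip_width'])
plan(550.6,224.7,12,-90)
E
```

```text
[551.17916291 226.37007028  46.87931549] [-0.48396068 -0.01418798  0.77699373] 0.8999514733424236
jaw -90.0 p [551.2 226.4  46.9] clk 4.125 k 1
[0.581, 0.028, 0.011, -0.0, -0.001, 0.0]
```

View pics/w4.png

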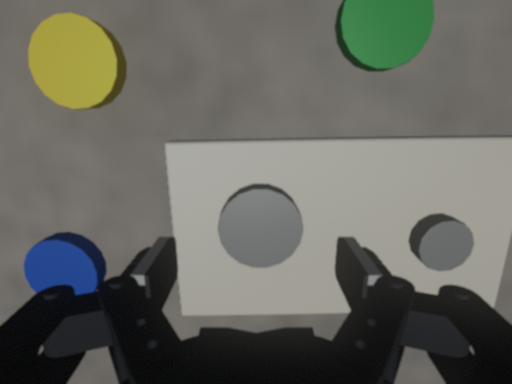

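The disc is at (260,226), centred between the fingers (pads at x≈177 and 336). The small disc at (441,242) is clear. Lowering and gripping gently.

Call:
send_rows --increments '[{"dx": 0.2,"dy": 0.02,"dz": 0.01,"wx": 0,"wy": 0,"wz": 0,"fingers": -0.8},{"dx": 0.2,"dy": 0,"dz": 0,"wx": 0,"wy": 0,"wz": 0,"fingers": -0.8},{"dx": 0.18,"dy": 0,"dz": 0,"wx": 0,"wy": 0,"wz": 0,"fingers": -0.8},{"dx": 0,"dy": 0,"dz": 0,"wx": 0,"wy": 0,"wz": 0,"fingers": -0.8},{"dx": 0,"dy": 0,"dz": 0,"wx": 0,"wy": 0,"wz": 0,"fingers": -0.8}]'

```text
clock: 4.75
eef_pos: [549.7, 225.5, 10.6]
ee_rot: [2.221, 0.001, -2.221]
wrist_force: [-0.3, -0.6, -0.0]
grip_width: 0.896
```

Call:
send_rows --increments '[{"dx": 0,"dy": 0,"dz": 0,"wx": 0,"wy": 0,"wz": 0,"fingers": -0.4},{"dx": 0,"dy": 0,"dz": 0,"wx": 0,"wy": 0,"wz": 0,"fingers": 0},{"dx": 0,"dy": 0,"dz": 0,"wx": 0,"wy": 0,"wz": 0,"fingers": 0},{"dx": 0,"dy": 0,"dz": 0,"wx": 0,"wy": 0,"wz": 0,"fingers": 0},{"dx": 0,"dy": 0,"dz": 0,"wx": 0,"wy": 0,"wz": 0,"fingers": 0},{"dx": 0,"dy": 0,"dz": 0,"wx": 0,"wy": 0,"wz": 0,"fingers": 0}]' --newtons 25

```text
clock: 5.5
eef_pos: [549.9, 225.4, 11.1]
ee_rot: [2.222, 0.001, -2.221]
wrist_force: [-2.4, -0.1, 4.9]
grip_width: 0.572
```

Call:
send_rows --increments '[{"dx": -0.1,"dy": 0,"dz": 0,"wx": 0,"wy": 0,"wz": 0,"fingers": 0},{"dx": -0.4,"dy": 0,"dz": 0,"wx": 0,"wy": 0,"wz": 0,"fingers": 0},{"dx": -0.6,"dy": 0,"dz": 0,"wx": 0,"wy": 0,"wz": 0,"fingers": 0},{"dx": -0.6,"dy": 0,"dz": 0,"wx": 0,"wy": 0,"wz": 0,"fingers": 0},{"dx": 0,"dy": 0,"dz": 0,"wx": 0,"wy": 0,"wz": 0,"fingers": 0},{"dx": 0,"dy": 0,"dz": 0,"wx": 0,"wy": 0,"wz": 0,"fingers": 0}]'

```text
clock: 6.25
eef_pos: [549.5, 225.2, 112.4]
ee_rot: [2.221, 0.001, -2.221]
wrist_force: [0.1, -0.8, -0.4]
grip_width: 0.579
```

```bash
python3 - <<'E'
from meas import *
c=cam('wrist');p,K,D,M=c; o=manip.get_obs();print(o['eef_pos'],o['wrist_force'],o['grip_width'])
save('w5.png',p)
plan(576,-98,110,-90)
E
```

```text
[549.25502087 225.17198005 111.88419662] [ 0.25502786 -0.48452731 -1.41717524] 0.5730338126824405
jaw -90.0 p [549.3 225.2 111.9] clk 6.3 k 7
[0.005, 0.77, -0.063, 0.0, 0.0, -0.0]
[0.005, 0.769, -0.063, 0.0, 0.0, -0.0]
[0.005, 0.769, -0.063, 0.0, 0.0, -0.0]
[0.005, 0.769, -0.063, 0.0, 0.0, -0.0]
[0.005, 0.769, -0.063, 0.0, 0.0, -0.0]
[0.005, 0.769, -0.064, 0.0, 0.0, -0.0]
[0.005, 0.769, -0.064, 0.0, 0.0, -0.0]
```

View pics/w5.png

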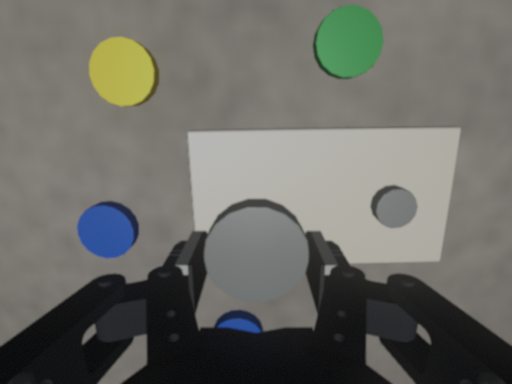

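Disc held, centred between the pads at (256,253) and level. Moving to the +y side of the mouth.

Call:
send_rows --increments '[{"dx": 0,"dy": 0.75,"dz": -0.06,"wx": 0,"wy": 0,"wz": 0,"fingers": 0},{"dx": 0,"dy": 0.75,"dz": -0.06,"wx": 0,"wy": 0,"wz": 0,"fingers": 0},{"dx": 0,"dy": 0.75,"dz": -0.06,"wx": 0,"wy": 0,"wz": 0,"fingers": 0},{"dx": 0,"dy": 0.75,"dz": -0.06,"wx": 0,"wy": 0,"wz": 0,"fingers": 0},{"dx": 0,"dy": 0.75,"dz": -0.06,"wx": 0,"wy": 0,"wz": 0,"fingers": 0},{"dx": 0,"dy": 0.75,"dz": -0.06,"wx": 0,"wy": 0,"wz": 0,"fingers": 0},{"dx": 0,"dy": 0.75,"dz": -0.06,"wx": 0,"wy": 0,"wz": 0,"fingers": 0},{"dx": 0,"dy": 0,"dz": 0,"wx": 0,"wy": 0,"wz": 0,"fingers": 0}]'

```text
clock: 7.3
eef_pos: [574.3, -93.6, 111.4]
ee_rot: [-2.218, 0.006, 2.222]
wrist_force: [0.9, 0.5, -0.5]
grip_width: 0.57
```

Call:
send_rows --increments '[{"dx": 0,"dy": 0,"dz": 0,"wx": 0,"wy": 0,"wz": 0,"fingers": 0},{"dx": 0,"dy": 0,"dz": 0,"wx": 0,"wy": 0,"wz": 0,"fingers": 0}]'

```text
clock: 7.55
eef_pos: [574.9, -88.3, 112.1]
ee_rot: [2.22, 0.003, -2.221]
wrist_force: [0.9, 1.2, -0.6]
grip_width: 0.572
```

```bash
python3 - <<'E'
from meas import *
c=cam('wrist');p,K,D,M=c; o=manip.get_obs();print(o['eef_pos'],o['wrist_force'],o['grip_width'])
save('w6.png',p); np.savez('w6.npz',p=p,K=K,D=D,M=M)
g=cv2.cvtColor(p,cv2.COLOR_RGB2GRAY)
t=o['eef_pos']
for z in (14,15): 
  P=[];W=None
  rr=np.arange(38,62,.25); G=cv2.GaussianBlur(g,(0,0),1).astype(np.float32)
  for a in np.radians(np.arange(200,341,4)):
    x=(256+rr*np.cos(a)).astype(np.float32);y=(253+rr*np.sin(a)).astype(np.float32)
    v=cv2.remap(G,x[None],y[None],cv2.INTER_LINEAR)[0]; i=np.argmax(-np.gradient(v)); P.append((x[i],y[i]))
  from meas import fit
  W=ray(P,K,D,M,t[2]+z); print(z,fit(W),fit(W)[0]-t[:2])
plan(575.5,-97,56,-90)
E
```

```text
[575.0360337  -88.38652985 112.26613206] [-0.2888786   0.71512783 -0.29316302] 0.5743076647835001
14 (array([573.5, -88.1]), 25.9) [-1.5360337   0.28652985]
15 (array([574.1, -88. ]), 25.7) [-0.9360337   0.38652985]
jaw -89.9 p [575.  -88.4 112.3] clk 7.6 k 2
[0.469, 0.072, -0.004, 0.001, 0.0, 0.0]
[0.469, 0.072, -0.004, 0.001, 0.0, 0.0]
```

View pics/w6.png

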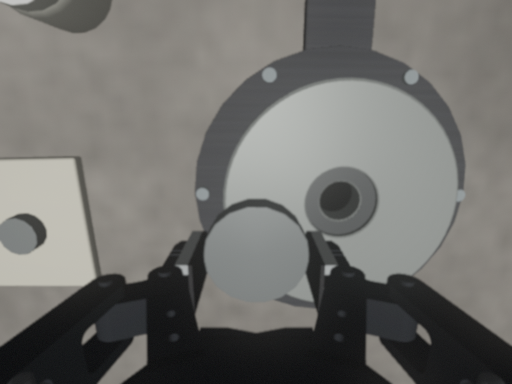

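The disc (256,253) hangs over the ring's +y side and the recess is at (341,201). I'll re-measure the recess here while descending to just above the face.

```bash
python3 - <<'E'
from meas import *
d=np.load('w6.npz');K,D,M=d['K'],d['D'],d['M'];g=cv2.cvtColor(d['p'],cv2.COLOR_RGB2GRAY)
print(edges(g,(341,201),30,41,K,D,M,46,1),edges(g,(339,200),14,24,K,D,M,41,1))
E
```

```text
(array([ 575.9, -149.2]), 26.7, 75) (array([ 575.8, -149. ]), 14.5, 88)
```

Call:
send_rows --increments '[{"dx": 0.4,"dy": 0.07,"dz": 0,"wx": 0,"wy": 0,"wz": 0,"fingers": 0},{"dx": 0.4,"dy": 0.07,"dz": 0,"wx": 0,"wy": 0,"wz": 0,"fingers": 0},{"dx": 0.15,"dy": 0,"dz": 0,"wx": 0,"wy": 0,"wz": 0,"fingers": 0},{"dx": 0,"dy": 0,"dz": 0,"wx": 0,"wy": 0,"wz": 0,"fingers": 0},{"dx": 0,"dy": 0,"dz": 0,"wx": 0,"wy": 0,"wz": 0,"fingers": 0},{"dx": 0,"dy": 0,"dz": 0,"wx": 0,"wy": 0,"wz": 0,"fingers": 0}]'

```text
clock: 8.35
eef_pos: [575.5, -97.9, 56.3]
ee_rot: [2.222, 0.001, -2.22]
wrist_force: [1.3, -0.3, -0.6]
grip_width: 0.57
```

Call:
send_rows --increments '[{"dx": 0.07,"dy": 0,"dz": 0,"wx": 0,"wy": 0,"wz": 0,"fingers": 0},{"dx": 0.07,"dy": 0,"dz": 0,"wx": 0,"wy": 0,"wz": 0,"fingers": 0},{"dx": 0,"dy": 0,"dz": 0,"wx": 0,"wy": 0,"wz": 0,"fingers": 0},{"dx": 0,"dy": 0,"dz": 0,"wx": 0,"wy": 0,"wz": 0,"fingers": 0}]'

```text
clock: 8.85
eef_pos: [575.1, -98.0, 47.1]
ee_rot: [2.221, 0.001, -2.221]
wrist_force: [0.5, -0.5, -0.1]
grip_width: 0.567
```

Call:
send_rows --increments '[{"dx": 0.02,"dy": 0,"dz": 0,"wx": 0,"wy": 0,"wz": 0,"fingers": 0},{"dx": 0,"dy": 0,"dz": 0,"wx": 0,"wy": 0,"wz": 0,"fingers": 0},{"dx": 0,"dy": 0,"dz": 0,"wx": 0,"wy": 0,"wz": 0,"fingers": 0}]'

```text
clock: 9.22
eef_pos: [575.1, -98.0, 45.9]
ee_rot: [2.221, 0.001, -2.221]
wrist_force: [-0.3, -0.7, 0.9]
grip_width: 0.57
```

Call:
send_rows --increments '[{"dx": 0.01,"dy": 0,"dz": 0,"wx": 0,"wy": 0,"wz": 0,"fingers": 0},{"dx": 0,"dy": 0,"dz": 0,"wx": 0,"wy": 0,"wz": 0,"fingers": 0},{"dx": 0,"dy": 0,"dz": 0,"wx": 0,"wy": 0,"wz": 0,"fingers": 0}]'

```text
clock: 9.6
eef_pos: [575.1, -98.0, 45.3]
ee_rot: [2.221, 0.001, -2.221]
wrist_force: [0.4, -0.6, -1.1]
grip_width: 0.573
```

Call:
send_rows --increments '[{"dx": 0.01,"dy": 0,"dz": 0,"wx": 0,"wy": 0,"wz": 0,"fingers": 0},{"dx": 0,"dy": 0,"dz": 0,"wx": 0,"wy": 0,"wz": 0,"fingers": 0},{"dx": 0,"dy": 0,"dz": 0,"wx": 0,"wy": 0,"wz": 0,"fingers": 0}]'

```text
clock: 9.98
eef_pos: [575.1, -98.0, 45.0]
ee_rot: [2.221, 0.001, -2.221]
wrist_force: [-2.1, 0.9, 7.6]
grip_width: 0.574
```

Call:
send_rows --increments '[{"dx": -0.003,"dy": 0,"dz": 0,"wx": 0,"wy": 0,"wz": 0,"fingers": 0},{"dx": 0,"dy": 0,"dz": 0,"wx": 0,"wy": 0,"wz": 0,"fingers": 0},{"dx": 0,"dy": 0,"dz": 0,"wx": 0,"wy": 0,"wz": 0,"fingers": 0}]'

```text
clock: 10.35
eef_pos: [575.1, -98.0, 45.0]
ee_rot: [2.221, 0.001, -2.221]
wrist_force: [-1.8, -0.3, 5.3]
grip_width: 0.572
```

Call:
send_rows --increments '[{"dx": 0,"dy": 0.07,"dz": 0,"wx": 0,"wy": 0,"wz": 0,"fingers": 0},{"dx": 0,"dy": 0.07,"dz": 0,"wx": 0,"wy": 0,"wz": 0,"fingers": 0},{"dx": 0,"dy": 0,"dz": 0,"wx": 0,"wy": 0,"wz": 0,"fingers": 0}]'

```text
clock: 10.72
eef_pos: [575.4, -106.8, 45.0]
ee_rot: [2.222, 0.0, -2.22]
wrist_force: [-0.4, 0.8, 5.9]
grip_width: 0.573
```

Call:
send_rows --increments '[{"dx": 0,"dy": 0.1,"dz": -0.002,"wx": 0,"wy": 0,"wz": 0,"fingers": 0},{"dx": 0,"dy": 0.1,"dz": -0.002,"wx": 0,"wy": 0,"wz": 0,"fingers": 0},{"dx": 0,"dy": 0.1,"dz": -0.002,"wx": 0,"wy": 0,"wz": 0,"fingers": 0},{"dx": 0,"dy": 0.1,"dz": -0.002,"wx": 0,"wy": 0,"wz": 0,"fingers": 0},{"dx": 0,"dy": 0,"dz": 0,"wx": 0,"wy": 0,"wz": 0,"fingers": 0}]'

```text
clock: 11.35
eef_pos: [575.9, -131.2, 45.1]
ee_rot: [2.222, -0.0, -2.22]
wrist_force: [0.4, -1.0, 5.5]
grip_width: 0.569
```

Call:
send_rows --increments '[{"dx": 0,"dy": 0.1,"dz": -0.002,"wx": 0,"wy": 0,"wz": 0,"fingers": 0},{"dx": 0,"dy": 0.1,"dz": -0.002,"wx": 0,"wy": 0,"wz": 0,"fingers": 0},{"dx": 0,"dy": 0,"dz": 0,"wx": 0,"wy": 0,"wz": 0,"fingers": 0}]'

```text
clock: 11.72
eef_pos: [576.1, -143.2, 45.1]
ee_rot: [2.222, -0.0, -2.221]
wrist_force: [-0.1, -0.6, 4.5]
grip_width: 0.573
```

Call:
send_rows --increments '[{"dx": 0,"dy": 0.033,"dz": 0,"wx": 0,"wy": 0,"wz": 0,"fingers": 0},{"dx": 0,"dy": 0.033,"dz": 0,"wx": 0,"wy": 0,"wz": 0,"fingers": 0},{"dx": 0,"dy": 0,"dz": 0,"wx": 0,"wy": 0,"wz": 0,"fingers": 0}]'

```text
clock: 12.1
eef_pos: [576.1, -146.4, 45.0]
ee_rot: [2.222, 0.001, -2.221]
wrist_force: [0.7, 2.0, 4.6]
grip_width: 0.573
```

Call:
send_rows --increments '[{"dx": 0,"dy": 0.017,"dz": 0,"wx": 0,"wy": 0,"wz": 0,"fingers": 0},{"dx": 0,"dy": 0,"dz": 0,"wx": 0,"wy": 0,"wz": 0,"fingers": 0},{"dx": 0,"dy": 0,"dz": 0,"wx": 0,"wy": 0,"wz": 0,"fingers": 0}]'

```text
clock: 12.48
eef_pos: [576.1, -147.4, 45.0]
ee_rot: [2.222, 0.001, -2.221]
wrist_force: [0.4, 2.8, 5.7]
grip_width: 0.573
```

Call:
send_rows --increments '[{"dx": 0,"dy": 0.017,"dz": 0,"wx": 0,"wy": 0,"wz": 0,"fingers": 0},{"dx": 0,"dy": 0,"dz": 0,"wx": 0,"wy": 0,"wz": 0,"fingers": 0},{"dx": 0,"dy": 0,"dz": 0,"wx": 0,"wy": 0,"wz": 0,"fingers": 0}]'

```text
clock: 12.85
eef_pos: [575.5, -148.8, 44.6]
ee_rot: [2.22, 0.0, -2.222]
wrist_force: [-0.4, 0.1, -0.2]
grip_width: 0.573
```

The upward force fell from 5.7 N to 0 and the tool dropped 0.4 mm, so the disc has entered the recess. Opening slightly.

Call:
send_rows --increments '[{"dx": 0,"dy": 0,"dz": 0,"wx": 0,"wy": 0,"wz": 0,"fingers": -0.25},{"dx": 0,"dy": 0,"dz": 0,"wx": 0,"wy": 0,"wz": 0,"fingers": -0.35},{"dx": 0,"dy": 0,"dz": 0,"wx": 0,"wy": 0,"wz": 0,"fingers": -0.35}]'

```text
clock: 13.22
eef_pos: [575.8, -148.4, 44.9]
ee_rot: [2.221, 0.001, -2.221]
wrist_force: [0.6, -0.4, -0.4]
grip_width: 0.674
```

```bash
python3 - <<'E'
from meas import *
p=cam('wrist')[0]; s=cam('scene')[0]; o=manip.get_obs();print(o['eef_pos'],o['wrist_force'],o['grip_width'])
a=cv2.resize(p[120:370,110:410],(600,500)); save('w7.png',a); save('s7.png',cv2.resize(s[140:240,160:290],None,fx=5,fy=5,interpolation=cv2.INTER_CUBIC))
E
```

```text
[ 575.82246404 -148.46666746   44.85843217] [-0.1741149  -0.83455862 -0.34218972] 0.6746744588824514
```

View pics/w7.png

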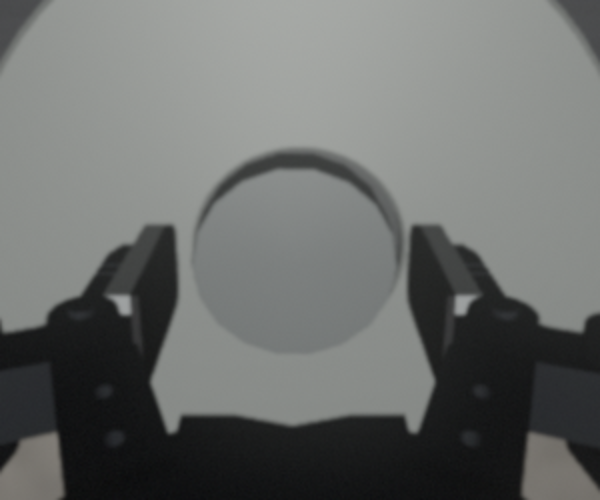

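The disc is free of the pads, its top at crop (296,262) with the gap crescent above it. Opening fully, lifting straight up, and measuring the height by apparent radius.

Call:
send_rows --increments '[{"dx": 0,"dy": 0,"dz": 0,"wx": 0,"wy": 0,"wz": 0,"fingers": -1},{"dx": 0,"dy": 0,"dz": 0,"wx": 0,"wy": 0,"wz": 0,"fingers": -1},{"dx": -0.3,"dy": 0,"dz": 0,"wx": 0,"wy": 0,"wz": 0,"fingers": -1},{"dx": -0.6,"dy": 0,"dz": 0,"wx": 0,"wy": 0,"wz": 0,"fingers": -1},{"dx": -0.6,"dy": 0,"dz": 0,"wx": 0,"wy": 0,"wz": 0,"fingers": -1},{"dx": 0,"dy": 0,"dz": 0,"wx": 0,"wy": 0,"wz": 0,"fingers": -1},{"dx": 0,"dy": 0,"dz": 0,"wx": 0,"wy": 0,"wz": 0,"fingers": -1}]'

```text
clock: 14.2
eef_pos: [575.8, -148.4, 135.3]
ee_rot: [2.221, 0.001, -2.221]
wrist_force: [0.1, 0.2, -1.4]
grip_width: 1.002
```

```bash
python3 - <<'E'
from meas import *
p,K,D,M=cam('wrist'); s=cam('scene')[0]; o=manip.get_obs();print(o['eef_pos'],o['wrist_force'],o['grip_width'])
g=cv2.cvtColor(p,cv2.COLOR_RGB2GRAY)
for z in (55,60):
  u=cv2.projectPoints(np.array([[575.8,-149,z]]),cv2.Rodrigues(M[:3,:3].T)[0],-M[:3,:3].T@M[:3,3],K,D)[0].ravel()
  print(z,u,edges(g,u,30,60,K,D,M,z,-1),edges(g,u,30,60,K,D,M,z,1))
u=u.astype(int)
a=cv2.resize(p[u[1]-75:u[1]+75,u[0]-75:u[0]+75],(450,450),interpolation=cv2.INTER_CUBIC); b=cv2.resize(s[165:210,195:245],(350,450)[::1],interpolation=cv2.INTER_CUBIC)
save('f.png',np.hstack([a,b]))
E
```

```text
[ 575.42968629 -148.34972713  134.36641768] [-0.65139075  0.30196195 -0.63315712] 0.9973451946967705
55 [258.14228283 197.75938913] (array([ 568.1, -147.7]), 30.2, 50) (array([ 577.3, -148.6]), 26.5, 65)
60 [258.18715691 199.65792077] (array([ 568.5, -149.3]), 30.6, 49) (array([ 578.2, -148.8]), 26.1, 53)
```

View pics/f.png

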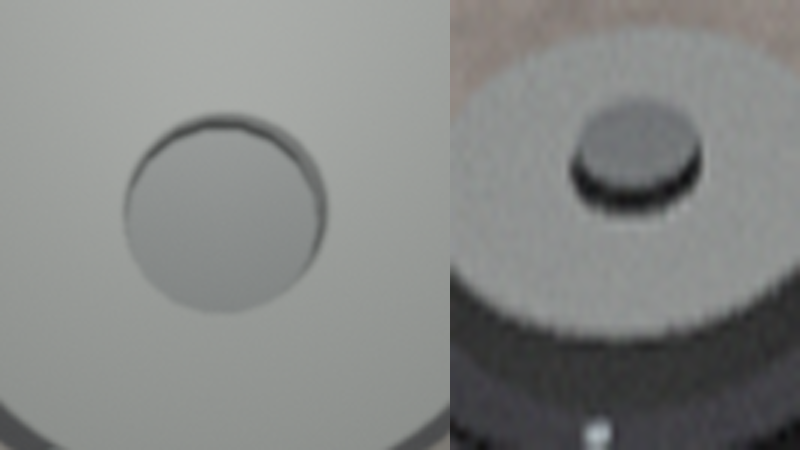

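The wrist crop shows the disc inside the recess outline with a thin gap crescent at the top. In the scene crop the visible side is about 26 px where the disc is 125 px wide, which fits 9 mm proud (14 mm would be about 42 px). One numeric check for height and tilt before handing in.

```bash
python3 - <<'E'
from meas import *
p,K,D,M=cam('wrist'); g=cv2.GaussianBlur(cv2.cvtColor(p,cv2.COLOR_RGB2GRAY),(0,0),1).astype(np.float32)
c0=(257.5,198.5); rr=np.arange(26,37,.25); P=[]
for a in np.arange(0,360,4):
  t=np.radians(a); x=(c0[0]+rr*np.cos(t)).astype(np.float32); y=(c0[1]+rr*np.sin(t)).astype(np.float32)
  s=1 if 30<a<150 else (-1 if 200<a<340 else 0)
  if s: 
    v=cv2.remap(g,x[None],y[None],cv2.INTER_LINEAR)[0]; P.append((x[i:=np.argmax(s*np.gradient(v))],y[i]))
for z in (55,57.5,60):
  W=ray(P,K,D,M,z)
  for _ in range(3): c,r=fit(W); e=abs(np.hypot(*(W[:,:2]-c).T)-r); W=W[e<=max(2.5*np.median(e),.4)]
  print(z,c,r,len(W),e.std().round(2))
# scene: silhouette of disc; side height at left/right
q,K,D,M=cam('scene'); iR,iT=M[:3,:3].T,-M[:3,:3].T@M[:3,3]
t=np.linspace(0,2*np.pi,200)
G=cv2.cvtColor(q,cv2.COLOR_RGB2GRAY); m=(G[165:210,205:237]<110)
yy,xx=np.nonzero(m[:25]); 
for h in (46,55,60):
  C=np.c_[575.8+25*np.cos(t),-149+25*np.sin(t),0*t+h]; u=cv2.projectPoints(C,cv2.Rodrigues(iR)[0],iT,K,D)[0].reshape(-1,2); print(h,'x',u[:,0].min().round(1),u[:,0].max().round(1),'y',u[:,1].min().round(1),u[:,1].max().round(1))
print(G[168:192,212:232])
E
```

```text
55 [ 575.2 -147.9] 24.6 60 0.16
57.5 [ 576.  -147.9] 24.3 60 0.16
60 [ 576.7 -147.9] 24.0 61 0.17
46 x 212.6 230.2 y 177.1 186.0
55 x 212.4 230.0 y 174.4 183.2
60 x 212.3 229.9 y 172.9 181.7
[[137 133 133 135 138 140 140 144 142 145 146 141 146 144 146 143 142 141
  143 137]
 [142 145 147 145 145 144 144 142 145 145 144 146 144 144 144 141 142 145
  147 145]
 [144 143 145 145 144 147 142 144 144 143 145 143 144 145 143 147 145 143
  146 144]
 [145 145 145 143 145 147 144 144 144 143 145 144 144 145 143 145 142 142
  145 146]
 [145 142 142 143 145 147 142 145 144 143 145 146 143 141 143 142 141 143
  142 144]
 [146 143 144 144 142 145 145 146 145 145 146 145 147 145 144 144 144 147
  144 144]
 [145 146 143 144 144 146 140 138 138 135 136 136 138 138 143 144 145 144
  142 144]
 [144 142 146 146 137 133 127 122 119 117 120 116 120 124 132 137 140 143
  145 145]
 [142 146 139 132 123 112 111 113 115 115 113 113 113 115 113 117 123 139
  143 145]
 [144 140 120 109 117 117 118 116 114 119 113 116 116 116 113 117 115 120
  139 146]
 [143 131 116 117 119 114 119 117 117 116 116 113 117 118 1
[... 431 characters left out ...]
  33  64
  130 151]
 [135  84  41  37  34  38  36  34  32  31  41  41  39  34  35  66 100 121
  148 143]
 [147 138 100  73  73  49  47  35  36  37  35  48  64  64 100 122 151 148
  146 145]
 [146 143 147 130 131 106 106  96  98  95  98 106 118 121 148 149 144 143
  146 143]
 [145 146 145 145 146 148 148 146 148 147 151 150 146 149 146 143 146 145
  145 145]
 [143 148 145 145 145 142 142 144 146 144 146 144 146 144 143 146 144 144
  142 142]
 [146 145 142 144 145 144 145 144 146 144 147 144 146 144 145 143 145 143
  145 146]
 [144 140 142 144 144 144 143 147 142 146 144 145 143 147 145 143 145 145
  143 143]
 [141 144 144 143 143 144 142 142 145 142 143 142 144 142 149 145 145 146
  144 144]]
```

The scene rows match a top at 55 mm: measured back and front edges are about 175 and 183, predicted 174.4 and 183.2. The foot is at about 186 as predicted, and both sides look even. The radius fit also fits 55 mm best. The robot is clear, so I'm handing in.

```bash
python3 -c "
from workcell import manip
print(manip.job_done(), manip.get_obs()['clock'])"
```

```text
the job is handed in; nothing more can be done
the job is handed in; nothing more can be done
```

The cover disc is in the recess, released, and the job is handed in. No verdict was reported.

- **What I did:** I gripped the larger grey disc at 25 N and laid it on the ring's face about 50 mm to the +y side of the mouth. I then slid it across without lifting. At the recess the upward force fell from about 5.7 N to 0, so I let go and lifted clear. The highest wrist force I read while it was on the ring was about 7.6 N, at touchdown.
- **Last checks that agreed:** in the scene view the disc's top edges match a top 55 mm above the bench, which is 9 mm proud as intended, and it looks level. Its centre measured (575.2, -147.9) mm, about 1 mm from my estimate of the flange centre. The robot was about 90 mm clear above it, and the run took about 14 s of the 72 s.
- **Checks that were weak or disagreed:**
  - The first automatic edge fit after release latched onto the recess rim and was discarded.
  - The refined fit gave a disc radius of 24.6 mm instead of 25. That is within calibration error and still fits 55 mm better than 60.
  - I did not re-measure the bystanders. The arm kept clear of them throughout, as far as the pictures and force readings show.
- **Refused moves:** the first two move calls were refused for missing keys, and nothing moved.

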